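# Push the drip tray home under the cup drainer

## Task

The drip tray has been left on the worktop in front of the open end of the wire cup drainer, askew and out of line with it. Nudge the tray straight and push it along the worktop in between the drainer's two base wires until its inner end rests against the wire across the back. Push only on the outside of the tray with the fingers: do not pinch it, lift it or reach into it, and leave the cups and everything else where they stand.

Things in the scene. Friction and masses are not known exactly. Their poses are not given: they have to be found in the camera images.
- cup_drainer: Steel wire cup drainer, 174 mm wide (its x), 222 mm long (its y); stands firm, does not move when pushed. Grid with cups 64 mm above the worktop, top rails 91 mm high. Origin: middle of its footprint, on the worktop. Its +y axis points out of its open end, the mouth (y = +108 mm); the tray goes in along -y. Four legs on 14 mm feet stand at x = -84 and +84, y = -108 and +108 mm.
- drainer_stop (a point): Fixed to the drainer: middle of the inner face of the cross wire at its back, 97 mm from its origin along its -y, 10 mm above the worktop. The 6 mm base wire is a U: this cross wire is the stop, and two side wires guide the tray, 128 mm between their inner faces (drainer's x = -64 and +64 mm, up to y = +82 mm), flaring out to 162 mm apart at the mouth.
- drainer_home (a point): Fixed to the drainer: where the tray's origin lies once the tray is fully home, on the worktop, 28 mm from the drainer's origin along its +y. Same axes as the drainer. Wall cabinets hang behind and above: their handles and doors begin about 0.59 m ahead of the robot's base, their underside is 0.47 m above the worktop; a paper roll hangs 0.19 m above it from 0.68 m on. Keep the wrist low here.
- drip_tray: Loose grey plastic drip tray, an open basin lying on the worktop: 120 mm wide (its x), 250 long (its y), 28 high, walls 3, outer corners rounded to 16 mm; 0.2 to 0.45 kg. Origin: centre of its underside. Its -y end goes in first; its +y end, the handle end, sticks out 45 mm when home. It starts clear of the mouth, up to 15 degrees askew, 25 to 50 mm off the drainer's centre line towards the robot (drainer's -x).
- tray_handle_end (a point): Middle of the outer face of the tray's +y end wall, half-way up (14 mm).
- tray_inner_end (a point): Middle of the outer face of the tray's -y end wall, half-way up (14 mm).
- mug: White mug with dark dots, standing upside down on the drainer's grid towards the back (82 mm across, 91 mm high, handle towards the robot). Origin: level with its foot, which is uppermost, 17 mm off the mug's own middle towards the handle. Leave alone.
- tumbler: Clear tumbler, standing upside down on the drainer's grid towards the mouth (81 mm across, 93 mm high). Origin: centre of its foot, which is uppermost. Leave alone.
- salt_shaker: Salt shaker standing beyond the tray, next to a pepper mill (44 mm across, 90 mm high). Origin: centre of its underside. Leave alone.
- teaspoon: Teaspoon lying on the worktop in front of the drainer, by the worktop's front edge (137 mm long). Origin: its middle. Leave alone.

How it is judged:
By the outcome, as a careful person would: the job done as asked, in the order asked, and still so for the second after the job is handed in, with the robot touching nothing.
It also fails if it takes over 58 s, if anything falls off the work surface, if the arm or the gripper's body presses on something with over 40 N, if the wrist force passes 120 N, or if a joint passes its speed limit or range.

## Robot

A 6-joint arm with a two-finger parallel gripper is mounted at the origin on a cart in front of the work surface, level with it; the furniture and walls round the work are solid. World frame = base frame: x ahead of the robot, y to its left, z up, the work surface at z = 0. Lengths are in m, angles in rad, forces in N, time in s.
With the tool pointing down it reaches from about 0.375 to 0.9 m from the base axis. Payload 3.1 kg.
Tool frame: the origin (TCP) lies on the centre line of the jaws, within the pads' length; the fingertips stand 19 mm ahead of it and the grasp point (between the pads) is the TCP; z points along the fingers, y is the direction in which the jaws open and shut (so a half turn about z gives the same grasp; the last joint's range is limited). The gripper opens to 87 mm and grips with 3 to 60 N. Pads are 19 mm wide; open, the fingers measure 117 mm over their backs; the gripper's body (75 mm by 190 mm) begins 51 mm behind the grasp point.
Start: joints at [1.052, 0.527, 1.433, -0, 1.181, -0.178], TCP at [0.209, 0.589, 0.242] pointing down, gripper open.
Joint ranges: [-3.08, 3.08], [-0.75, 2.2], [0.22, 2.44], [-1.43, 4.57], [0, 2.65], [-2.85, 2.85]. Speed limits (rad/s): [2.79, 2.79, 3.14, 3.14, 3.14, 3.14].

## Interface

Orientations are given as [roll, pitch, yaw] about the fixed x, y, z axes, in that order (R = Rz(yaw) Ry(pitch) Rx(roll)).
In Python, from plant import r, set_gripper, inverse_kinematics, vision gives the robot as it stands. Calls block until the motion is done:
- r.movep(position, orientation): joint-space move of the TCP to a pose.
- r.movel(position, attitude=None, vel=0.15, threshold=None): straight line of the TCP; attitude=None keeps the orientation; vel is the mean speed in m/s. With threshold (N) it stops when the force on the tool has changed by that much, and returns True; else False.
- r.move_joints(angles): joint-space move.
- set_gripper(opening, effort=None): finger opening in m; effort is the grip in N (None keeps the last); returns when the fingers have stopped.
- r.wait(seconds).
- inverse_kinematics(position, orientation): joint angles nearest the present ones, or None.
- r.state(): the state.
- vision.capture(name): name is "scene" or "top" or "wrist"; returns a dict with "image" (384x512x3 uint8, red, green, blue), "depth" (384x512 float32, m along the optical axis (not along the pixel's ray), 0 where there is no reading), "fx", "fy", "cx", "cy" (pixels), "rvec" (rotation vector, rad) and "tvec" (3), from world to camera coordinates, as OpenCV has them. Camera axes: x right, y down, z forward; pixel columns grow to the right and rows downward; lengths in m; the calibration is good to about 2 mm. A picture is of the moment at which its call begins.
A pose or a line that the arm cannot do raises r.Unreachable and nothing moves.
- r.close_job(): hands the job in, once; it reports no verdict.
The state is a dict: "time_s": time; "joints": joint angles; "dq": joint speeds; "tau": joint torques, N m; "ee_pos": TCP position; "eef_rot": TCP orientation; "force": force on the tool from outside, world axes, zero at the start; "moment": the same for the moment, N m; "grip_width": finger opening in m.
Only numpy, scipy, OpenCV 4.12 (cv2) and the standard library are available. Lean on these libraries where they do the work, as an engineer would, in place of code of your own. Each camera call takes 0.05 s, during which the arm holds its last target.

## Working session

There is one attempt and no reset: what is moved stays moved. The work goes in short steps, each a Python script; the robot and the scene stay as the last script left them, time stands still between calls to the robot, and variables do not carry over. Pictures are saved under pics/ and viewed, and the job is handed in when it is done.

```bash
ls; mkdir -p pics; python3 - <<'E'
from plant import r, vision
import cv2
s=r.state(); print(s['time_s'],s['ee_pos'],s['eef_rot'],s['grip_width'],s['force'])
for n in ['scene','top','wrist']:
    c=vision.capture(n); cv2.imwrite(f'pics/{n}0.png',c['image'][:,:,::-1])
    print(n,c['fx'],c['fy'],c['cx'],c['cy'],c['rvec'],c['tvec'])
E
```

```text
pics
0.0 [0.20851385 0.58845344 0.24057077] [-3.13945598e+00 -3.86554582e-04  2.80081757e+00] 0.08696377047243666 [-0.7524599  -0.40980518 -0.90505638]
scene 456.96570437324095 456.96570437324095 251.79919603331348 197.4559636160085 [ 2.1119205  -0.96420929  0.45621654] [-0.35965719  0.37068532  1.109928  ]
top 352.1107846471106 352.1107846471106 257.12114999178436 198.04699223572058 [ 2.1058715  -2.13659303  0.14924132] [0.0161999  0.56717886 1.05990293]
wrist 312.48865907034093 312.48865907034093 259.99537466240236 189.94981493431214 [-2.37330079 -1.67667802 -0.23244549] [-0.62436106 -0.03266906  0.3905377 ]
```

View pics/scene0.png

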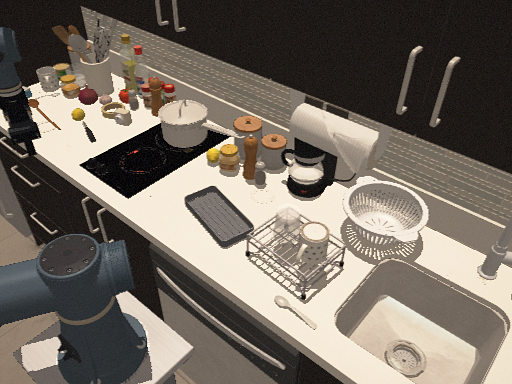

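View pics/top0.png

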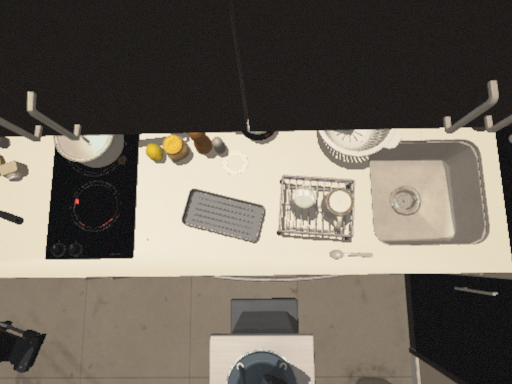

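View pics/wrist0.png

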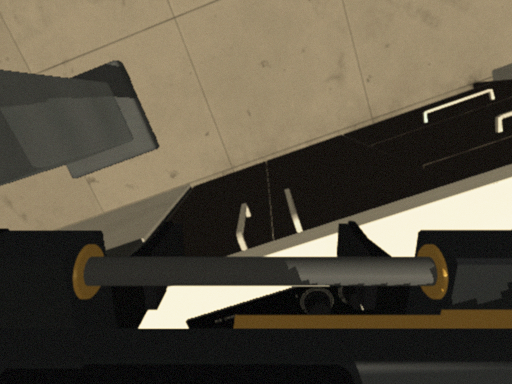

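The scene view shows the tray at (218,215), left of the drainer at (295,245). In the top view the tray is at (224,216), askew, and the drainer at (317,208), with its mouth facing image left (world +y). I'll enlarge the top view to measure.

```bash
cat > h.py <<'E'
import numpy as np, cv2
from plant import r, set_gripper, inverse_kinematics, vision
def cam(c):
    R=cv2.Rodrigues(np.array(c['rvec']))[0]; t=np.array(c['tvec']).reshape(3)
    K=np.array([[c['fx'],0,c['cx']],[0,c['fy'],c['cy']],[0,0,1]]); return R,t,K
def ray(c,uv,z):
    R,t,K=cam(c); uv=np.atleast_2d(np.array(uv,float))
    d=(np.linalg.inv(K)@np.c_[uv,np.ones(len(uv))].T).T@R
    o=-R.T@t; return o+d*((z-o[2])/d[:,2])[:,None]
def proj(c,P):
    R,t,K=cam(c); p=(K@(R@np.atleast_2d(np.array(P,float)).T+t[:,None])).T; return p[:,:2]/p[:,2:]
def tray(c,show=False):
    im=c['image'].astype(int); g=im.max(2)
    # expected window
    m=((g<120)).astype(np.uint8)
    n,l,st,ce=cv2.connectedComponentsWithStats(m)
    return m,n,l,st,ce
E
python3 - <<'E'
from h import *
c=vision.capture('top'); im=c['image'][:,:,::-1]
cv2.imwrite('pics/top_z.png',cv2.resize(im[165:285,170:380],None,fx=3.8,fy=3.8,interpolation=cv2.INTER_CUBIC))
s=vision.capture('scene'); 
cv2.imwrite('pics/sc_z.png',cv2.resize(s['image'][180:310,170:360,::-1],None,fx=4,fy=4,interpolation=cv2.INTER_CUBIC))
m,n,l,st,ce=tray(c)
for i in range(1,n):
    if 1000<st[i,4]<8000: print(i,st[i],ce[i])
i=l[216,224]; cs,_=cv2.findContours((l==i).astype(np.uint8),0,2); k=max(cs,key=cv2.contourArea)
rc=cv2.minAreaRect(k); b=cv2.boxPoints(rc); print(rc,b); print(ray(c,b,0.028)); print(ray(c,b,0))
P=ray(c,k[:,0,:],0.028)[:,:2].astype(np.float32); print(cv2.minAreaRect(P*1000))
print('cam',-cam(c)[0].T@cam(c)[1],-cam(s)[0].T@cam(s)[1])
E
```

```text
4 [ 368  141  103   24 1410] [421.50212766 151.34468085]
145 [ 211  297  102   38 2569] [263.98442974 316.28104321]
147 [   0  320   47   64 1799] [ 19.79710951 348.86158977]
151 [ 228  351   82   33 1841] [266.17544813 370.61488322]
((254.18975830078125, 257.60931396484375), (265.5479736328125, 513.5108032226562), 87.40332794189453) [[ -8.317323  136.60396  ]
 [504.6662    113.33937  ]
 [516.69684   378.6147   ]
 [  3.7133179 401.87927  ]]
[[ 0.79627588  0.90246293  0.028     ]
 [ 0.83794248 -0.80458455  0.028     ]
 [ 0.02864026 -0.7357135   0.028     ]
 [-0.03126947  0.76974804  0.028     ]]
[[ 0.80670538  0.92571925  0.        ]
 [ 0.84942146 -0.82432439  0.        ]
 [ 0.01973498 -0.75371866  0.        ]
 [-0.04168372  0.78966162  0.        ]]
((411.3036193847656, 43.2633056640625), (811.6461791992188, 1635.3065185546875), 1.398227334022522)
cam [ 0.38220044 -0.02086689  1.13966482] [-0.22868182 -0.65778044  1.00684189]
```

View pics/top_z.png

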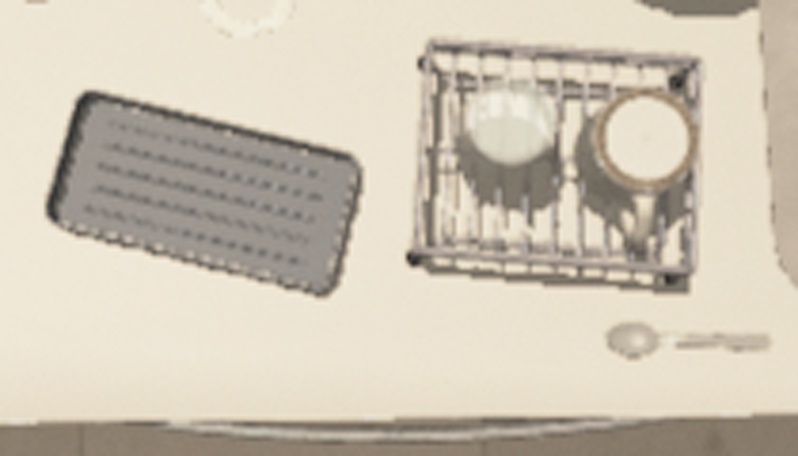

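View pics/sc_z.png

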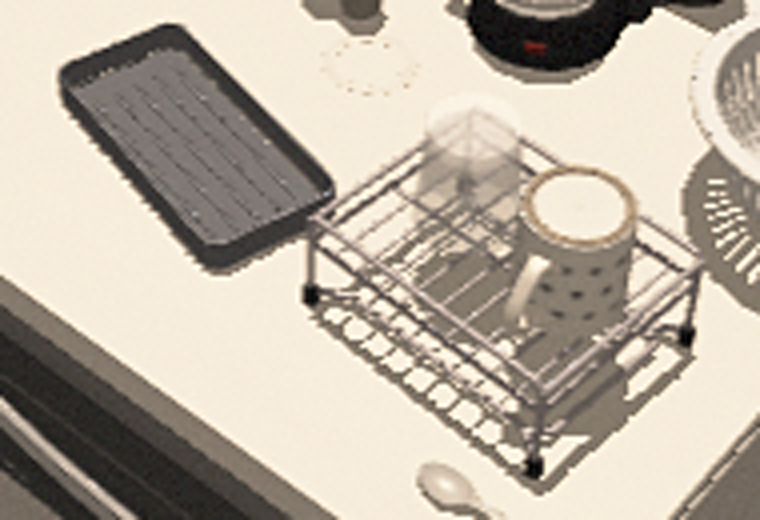

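```bash
python3 - <<'E'
from h import *
c=vision.capture('top'); s=vision.capture('scene')
np.save('pics/top.npy',c['image'])
for nm,cc,win,th in [('top',c,(274,350,172,246),75),('scene',s,(240,350,180,305),60)]:
    x0,x1,y0,y1=win; g=cc['image'][y0:y1,x0:x1].max(2)
    m=(g<th).astype(np.uint8); n,l,st,ce=cv2.connectedComponentsWithStats(m)
    for i in range(1,n):
        if st[i,4]>=4:
            uv=ce[i]+[x0,y0]; print(nm,uv.round(1),st[i,4],ray(cc,uv,0.007)[0].round(4))
# tray mask, tray window
x0,x1,y0,y1=170,276,175,255
im=c['image'][y0:y1,x0:x1].astype(int); m=(im.max(2)<165).astype(np.uint8)
n,l,st,ce=cv2.connectedComponentsWithStats(m); i=1+np.argmax(st[1:,4]); k=max(cv2.findContours((l==i).astype(np.uint8),0,1)[0],key=cv2.contourArea)
print(st[i])
P=ray(c,k[:,0,:]+[x0,y0],0.028)[:,:2].astype(np.float32)
rc=cv2.minAreaRect(P*1000);print(rc,cv2.boxPoints(rc))
D=c['depth']; print('depth tray rim',D[216,224], 'table',D[255,250])
# scene tray
x0,x1,y0,y1=178,256,182,250
im=s['image'][y0:y1,x0:x1].astype(int); m=(im.max(2)<130).astype(np.uint8)
n,l,st,ce=cv2.connectedComponentsWithStats(m); i=1+np.argmax(st[1:,4]); k=max(cv2.findContours((l==i).astype(np.uint8),0,1)[0],key=cv2.contourArea)
P=ray(s,k[:,0,:]+[x0,y0],0.028)[:,:2].astype(np.float32)
rc=cv2.minAreaRect(P*1000);print('scene',st[i],rc,cv2.boxPoints(rc))
E
```

```text
top [347.8 186.2] 5 [ 0.6084 -0.2869  0.007 ]
top [278. 233.] 4 [ 0.4596 -0.0565  0.007 ]
top [345.7 238.2] 6 [ 0.4402 -0.271   0.007 ]
scene [309.6 187.5] 530 [ 0.836  -0.0195  0.007 ]
scene [245.8 220. ] 35 [0.5672 0.0384 0.007 ]
scene [246.  232.1] 17 [0.5268 0.0021 0.007 ]
scene [241.6 237.4] 9 [ 0.5006 -0.0028  0.007 ]
scene [247.3 253.4] 14 [ 0.4627 -0.0591  0.007 ]
scene [341.  263.7] 13 [ 0.6106 -0.2887  0.007 ]
scene [302.7 296.7] 15 [ 0.443 -0.274  0.007]
[  12   14   83   54 2870]
((518.0479125976562, 116.60319519042969), (254.50457763671875, 120.60236358642578), 74.93257904052734) [[426.73993    9.401398]
 [543.19604  -21.949852]
 [609.3559   223.805   ]
 [492.89978  255.15625 ]]
depth tray rim 1.1447715 table 1.1276951
scene [   7    4   71   64 2027] ((505.8146667480469, 87.60779571533203), (314.31451416015625, 130.6778564453125), 75.28581237792969) [[402.701    -47.799545]
 [529.09326  -80.991394]
 [608.92834  223.01514 ]
 [482.53607  256.20697 ]]
```

Drainer from its feet in two views (sides 215 and 169 mm, against 216 and 168): origin about (0.535,-0.173), yaw -5.2°. Tray from its outline (254x121 mm): centre (0.518,0.117), yaw about -15°. That is 43 mm off the centre line and 10° askew, within the stated ranges. First push: both fingers on the near long side, with the jaw axis parallel to the drainer's y.

```bash
cat >> h.py <<'E'
def drainer(c,s):
    pts={}
    A=[];
    for cc,win,th in [(c,(274,350,172,246),75),(s,(240,350,240,305),60)]:
        x0,x1,y0,y1=win; g=cc['image'][y0:y1,x0:x1].max(2)
        n,l,st,ce=cv2.connectedComponentsWithStats((g<th).astype(np.uint8))
        A+=[ray(cc,ce[i]+[x0,y0],0.007)[0,:2] for i in range(1,n) if st[i,4]>=4]
    return A
YD=np.radians(-5.2); OD=np.array([.5353,-.173])
ex=np.array([np.cos(YD),np.sin(YD)]); ey=np.array([-np.sin(YD),np.cos(YD)])
def w(x,y,z): return np.r_[OD+x*ex+y*ey,z]      # drainer -> world (m)
def d(p): p=np.asarray(p)[:2]-OD; return np.array([p@ex,p@ey])
def tray(c,win=(170,276,175,255),th=165):
    x0,x1,y0,y1=win; m=(c['image'][y0:y1,x0:x1].max(2)<th).astype(np.uint8)
    n,l,st,ce=cv2.connectedComponentsWithStats(m); i=1+np.argmax(st[1:,4])
    k=max(cv2.findContours((l==i).astype(np.uint8),0,1)[0],key=cv2.contourArea)
    P=ray(c,k[:,0,:]+[x0,y0],0.028)[:,:2]; P=np.array([d(p) for p in P],np.float32)*1000
    rc=cv2.minAreaRect(P); b=cv2.boxPoints(rc)
    e=max([b[1]-b[0],b[2]-b[1]],key=np.linalg.norm); e=e*np.sign(e[1])
    return rc, b, np.degrees(np.arctan2(-e[0],e[1]))
E
python3 - <<'E'
from h import *
c=vision.capture('wrist'); s=r.state()
R,t,K=cam(c); C=-R.T@t
Rt=cv2.Rodrigues(np.zeros(3))[0]
from scipy.spatial.transform import Rotation as Ro
T=Ro.from_euler('xyz',s['eef_rot']).as_matrix(); print('wristcam in tool',T.T@(C-s['ee_pos']))
c=vision.capture('top'); print(tray(c))
for q,ya in [((-.150,.287,.10),174.8),((-.150,.287,.026),174.8),((-.0705,.287,.026),174.8),((0,.30+.125,.1),84.8),((0,.162,.026),84.8)]:
    print(q,w(*q),inverse_kinematics(w(*q),[np.pi,0,np.radians(ya)]))
o=[np.pi,0,np.radians(174.8)]
r.movep(w(-.150,.287,.10),o); set_gripper(.08)
r.movel(w(-.150,.287,.026),o,vel=.15)
s=r.state();print(s['time_s'],s['ee_pos'],s['force'],s['grip_width'])
for n in ['top','scene']: cv2.imwrite(f'pics/{n}1.png',vision.capture(n)['image'][:,:,::-1])
E
```

```text
wristcam in tool [ 7.52267083e-02  5.99751836e-05 -1.43205238e-01]
(((-43.46112060546875, 286.66064453125), (254.12484741210938, 120.60234069824219), 80.13258361816406), array([[-124.6448   ,  171.8116   ],
       [  -5.8265285,  151.14412  ],
       [  37.722557 ,  401.5097   ],
       [ -81.09571  ,  422.1772   ]], dtype=float32), np.float32(-9.867416))
(-0.15, 0.287, 0.1) [0.41192889 0.12641371 0.1       ] [ 0.03721448  0.54078347  2.0350814   0.          0.56572778 -1.44282472]
(-0.15, 0.287, 0.026) [0.41192889 0.12641371 0.026     ] [ 3.72144847e-02  7.12424993e-01  2.06722902e+00 -4.44089210e-16
  3.61938640e-01 -1.44282472e+00]
(-0.0705, 0.287, 0.026) [0.4911017  0.11920842 0.026     ] [ 0.0166813   0.73913249  1.87916198  0.          0.52329818 -1.46335791]
(0, 0.425, 0.1) [0.57381885 0.25025087 0.1       ] [ 2.32992336e-01  7.08019824e-01  1.54017685e+00 -4.44089210e-16
  8.93395978e-01  3.23749457e-01]
(0, 0.162, 0.026) [ 0.54998248 -0.01166673  0.026     ] [-2.24383891e-01  7.64513154e-01  1.76470925e+00 -4.44089210e-16
  6.12370250e-01 -1.33626770e-01]
3.4583 [0.41195284 0.12641547 0.02609145] [ 0.20770803  0.54778703 -0.79233662] 0.07989395620238103
```

View pics/top1.png

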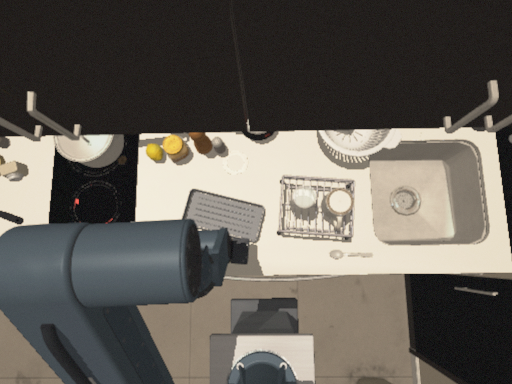

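View pics/scene1.png

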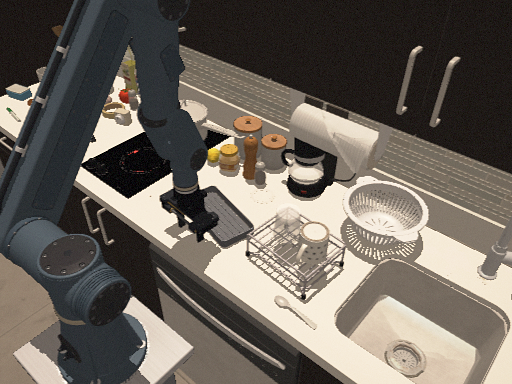

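The gripper, at (215,255) in the top view and (190,212) in the scene view, is beside the tray's near side. The drainer and cups have not moved. Now the side push.

```bash
python3 - <<'E'
from h import *
o=[np.pi,0,np.radians(174.8)]
print(r.movel(w(-.0715,.287,.026),o,vel=.06,threshold=25))
s=r.state();print(s['time_s'],d(s['ee_pos']),s['force'])
r.movel(w(-.150,.287,.026),o,vel=.15)
r.movep(w(-.150,.36,.11),o)
c=vision.capture('top'); print(tray(c)); cv2.imwrite('pics/top2.png',c['image'][:,:,::-1])
s=vision.capture('scene');cv2.imwrite('pics/scene2.png',s['image'][:,:,::-1])
print(r.state()['time_s'])
E
```

```text
False
5.0167 [-0.07156483  0.28704417] [-1.39609881  0.1323038  -1.67904093]
(((-61.340736389160156, 313.6938171386719), (235.43251037597656, 282.830810546875), 0.013113010674715042), array([[-179.08936 ,  455.08228 ],
       [-179.02463 ,  172.25146 ],
       [  56.407883,  172.30536 ],
       [  56.343155,  455.13617 ]], dtype=float32), np.float32(0.013112534))
6.3167
```

View pics/top2.png

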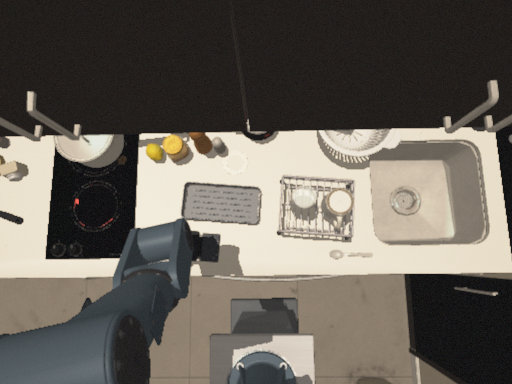

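View pics/scene2.png

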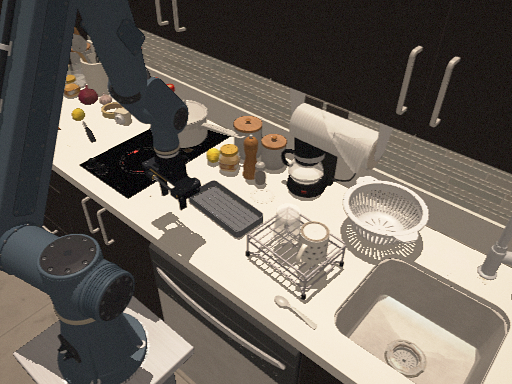

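The top view shows the tray straightened, spanning (183-262, 183-224). My mask merged it with the gripper, so I'll re-measure in a narrower window.

```bash
python3 - <<'E'
from h import *
c=vision.capture('top'); 
for th in (130,150,165): print(tray(c,(170,272,172,229),th))
E
```

```text
(((-21.351181030273438, 317.36370849609375), (153.1017303466797, 274.74835205078125), 0.015539247542619705), array([[-97.9393  , 454.7171  ],
       [-97.86478 , 179.96878 ],
       [ 55.23694 , 180.01031 ],
       [ 55.162415, 454.75864 ]], dtype=float32), np.float32(0.015541154))
(((-12.605926513671875, 316.1624450683594), (149.335693359375, 286.9073181152344), 4.371977806091309), array([[-97.99217 , 453.50662 ],
       [-76.120834, 167.43419 ],
       [ 72.78032 , 178.81827 ],
       [ 50.90898 , 464.8907  ]], dtype=float32), np.float32(4.371977))
(((-12.485149383544922, 314.5826416015625), (149.335693359375, 290.076171875), 4.371977806091309), array([[-97.99218 , 453.50662 ],
       [-75.87927 , 164.27457 ],
       [ 73.02188 , 175.65866 ],
       [ 50.908974, 464.89072 ]], dtype=float32), np.float32(4.3719783))
```

```bash
python3 - <<'E'
from h import *
o=[np.pi,0,np.radians(84.8)]
r.movep(w(-.03,.455,.10),o)
set_gripper(.045)
c=vision.capture('top'); cv2.imwrite('pics/top3.png',c['image'][:,:,::-1])
for th in (130,165): print(tray(c,(170,272,172,232),th))
print(r.state()['time_s'])
E
```

```text
(((-6.142498016357422, 307.0645446777344), (122.68998718261719, 254.1417694091797), 0.015539245679974556), array([[-67.52195 , 434.1188  ],
       [-67.453026, 179.97704 ],
       [ 55.236954, 180.01028 ],
       [ 55.16803 , 434.15204 ]], dtype=float32), np.float32(0.015538773))
(((-0.7197418212890625, 319.14849853515625), (192.47706604003906, 297.396728515625), 4.385850429534912), array([[-108.04784 ,  460.05182 ],
       [ -85.305084,  163.52594 ],
       [ 106.60835 ,  178.24518 ],
       [  83.8656  ,  474.77106 ]], dtype=float32), np.float32(4.385848))
8.7667
```

View pics/top3.png

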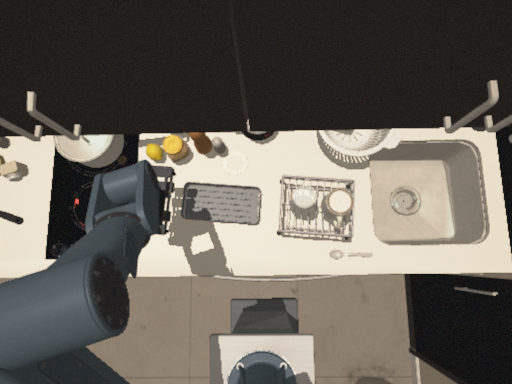

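The arm is clear of the tray in this view, apart from its shadow near (200,228). The tray is straight but still about 5-6 mm towards the robot, with its centre at y=+307 mm. One more side nudge of about 5.5 mm.

```bash
python3 - <<'E'
from h import *
o1=[np.pi,0,np.radians(174.8)]; o=[np.pi,0,np.radians(84.8)]
r.movep(w(-.12,.36,.10),o1); set_gripper(.08)
r.movel(w(-.105,.307,.026),o1,vel=.15)
print(r.movel(w(-.066,.307,.026),o1,vel=.04,threshold=25))
s=r.state();print(s['time_s'],d(s['ee_pos']),s['force'])
r.movel(w(-.105,.307,.026),o1,vel=.15)
r.movel(w(-.12,.36,.10),o1,vel=.2)
r.movep(w(-.0,.475,.10),o); set_gripper(.045)
c=vision.capture('top'); cv2.imwrite('pics/top4.png',cv2.resize(c['image'][165:285,130:340,::-1],None,fx=3.8,fy=3.8))
for th in (110,120,130): print(tray(c,(178,272,172,232),th))
s=vision.capture('scene');cv2.imwrite('pics/scene4.png',s['image'][:,:,::-1])
print(r.state()['time_s'])
E
```

```text
False
13.025 [-0.06639524  0.3069097 ] [-1.73520733 -0.59002448 -0.05588914]
(((-0.3497772216796875, 305.203125), (240.93801879882812, 122.02625274658203), 89.23503112792969), array([[-62.965828, 185.55942 ],
       [ 59.049553, 183.93027 ],
       [ 62.266273, 424.84683 ],
       [-59.749107, 426.47598 ]], dtype=float32), np.float32(-0.76496834))
(((-0.7948226928710938, 304.4354248046875), (246.5601806640625, 123.18645477294922), 89.31620025634766), array([[-63.854923, 181.8992  ],
       [ 59.322758, 180.42905 ],
       [ 62.265278, 426.97165 ],
       [-60.912403, 428.4418  ]], dtype=float32), np.float32(-0.6838006))
(((-2.473072052001953, 303.7421875), (262.9630126953125, 126.80915069580078), 89.39473724365234), array([[-67.26304 , 172.93779 ],
       [ 59.539043, 171.59825 ],
       [ 62.316895, 434.54657 ],
       [-64.48518 , 435.8861  ]], dtype=float32), np.float32(-0.6052643))
16.5167
```

View pics/top4.png

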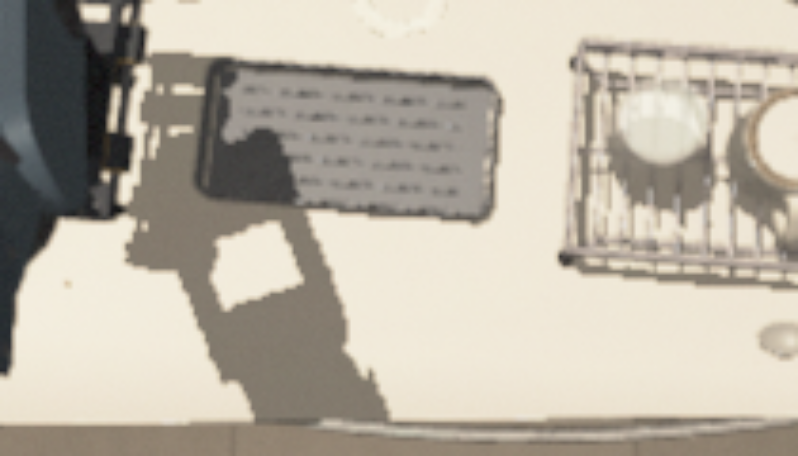

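View pics/scene4.png

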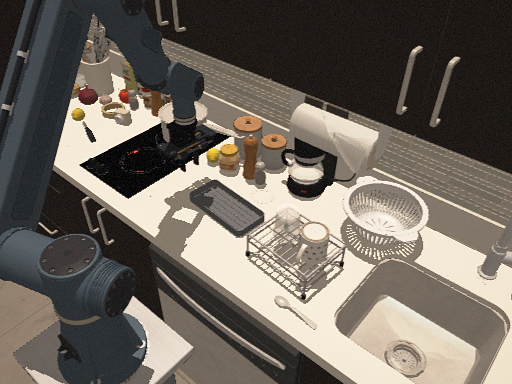

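The tray is centred to within 1 mm (x about -0.5 mm, yaw about -0.7°), with its handle end at y of about 431 mm. Now I'll lower behind the handle end and push in, guarded by force, stopping short to look.

```bash
python3 - <<'E'
from h import *
o=[np.pi,0,np.radians(84.8)]
r.movel(w(0,.462,.026),o,vel=.15)
print(r.state()['force'])
for y,v in [(.30,.1),(.23,.06),(.185,.05)]:
    f=r.movel(w(0,y,.026),o,vel=v,threshold=15); s=r.state(); print(f,s['time_s'],d(s['ee_pos']),s['force'])
    if f: break
c=vision.capture('top'); cv2.imwrite('pics/top5.png',cv2.resize(c['image'][165:285,170:380,::-1],None,fx=3.8,fy=3.8))
s=vision.capture('scene');cv2.imwrite('pics/scene5.png',cv2.resize(s['image'][150:310,150:360,::-1],None,fx=3.6,fy=3.6))
E
```

```text
[0.05179356 0.93926611 0.76259059]
False 18.9333 [-0.00035595  0.29994831] [ 0.98633157  0.45870796 -0.32706037]
False 20.25 [1.26890242e-04 2.30159178e-01] [-0.03907115  0.12926648 -0.23469572]
False 21.3 [-6.63321448e-05  1.84731702e-01] [-1.66312186  0.57881774  0.27153463]
```

View pics/top5.png

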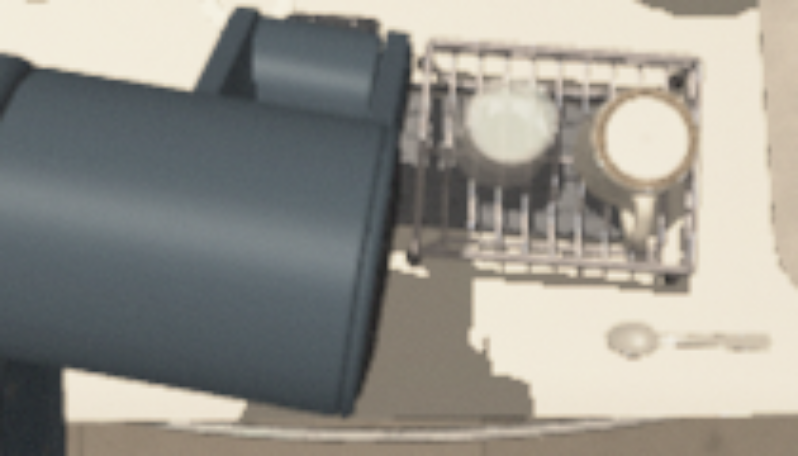

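View pics/scene5.png

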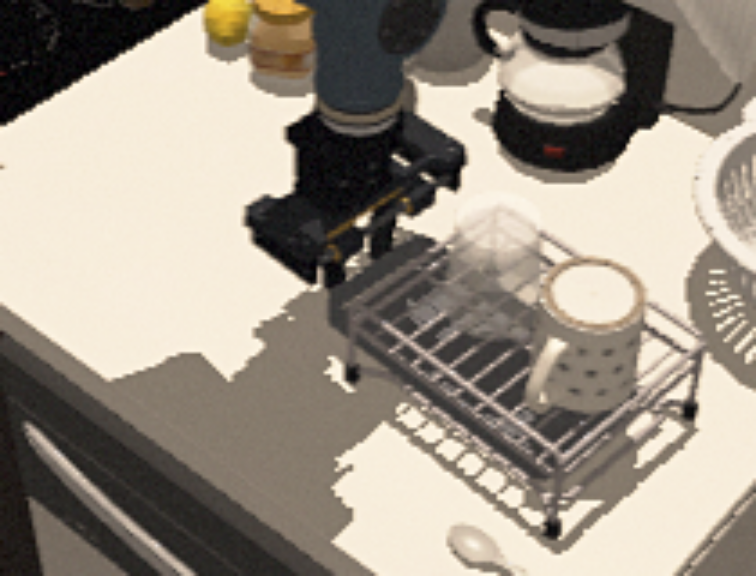

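The tray is well inside the drainer between the guides, and the cups are undisturbed. Now the slow, guarded final stroke to the stop.

```bash
python3 - <<'E'
from h import *
o=[np.pi,0,np.radians(84.8)]
f=r.movel(w(0,.153,.026),o,vel=.02,threshold=8); s=r.state(); print(f,s['time_s'],d(s['ee_pos']),s['force'])
s=vision.capture('scene');cv2.imwrite('pics/scene6.png',cv2.resize(s['image'][150:310,150:360,::-1],None,fx=3.6,fy=3.6))
c=vision.capture('top'); cv2.imwrite('pics/top6.png',cv2.resize(c['image'][165:285,170:380,::-1],None,fx=3.8,fy=3.8))
E
```

```text
True 22.475 [-0.00031825  0.1629843 ] [-0.14930695  1.44010442  1.15781798]
```

View pics/scene6.png

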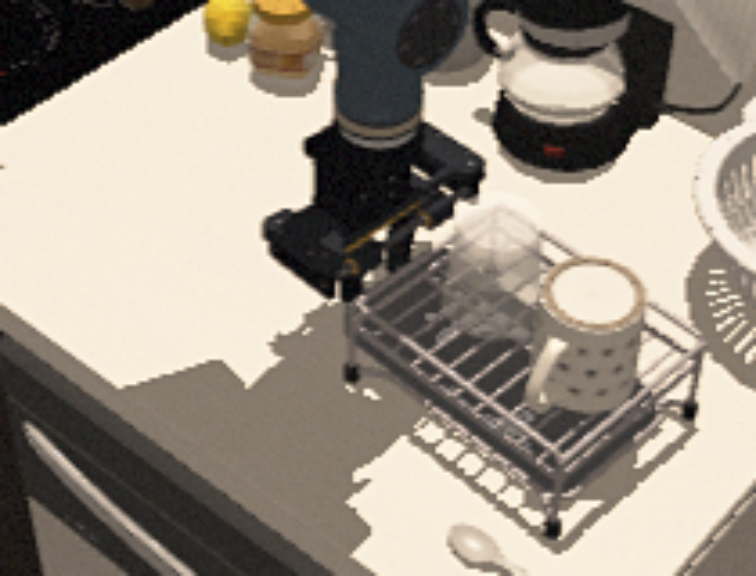

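It stopped on force at finger y = 163 mm, so the tray end is at about 157 mm against a nominal 153. I'll press again to see whether it is a firm stop.

```bash
python3 - <<'E'
from h import *
o=[np.pi,0,np.radians(84.8)]
s=r.state(); print(s['force'],d(s['ee_pos']))
for th in (10,14):
    f=r.movel(w(0,.150,.026),o,vel=.02,threshold=th); s=r.state(); print(f,s['time_s'],d(s['ee_pos']),s['force'])
    r.wait(.1); s=r.state(); print(d(s['ee_pos']),s['force'],s['moment'])
r.movel(w(0,.22,.03),o,vel=.15)
r.movel(w(-.0,.33,.10),o,vel=.2)
s=vision.capture('scene');cv2.imwrite('pics/scene7.png',cv2.resize(s['image'][170:310,190:360,::-1],None,fx=4.2,fy=4.2,interpolation=cv2.INTER_CUBIC))
c=vision.capture('top'); cv2.imwrite('pics/top7.png',cv2.resize(c['image'][165:265,210:380,::-1],None,fx=4.7,fy=4.7,interpolation=cv2.INTER_CUBIC))
print(r.state()['time_s'])
E
```

```text
[0.41691525 1.03021924 1.51528802] [-0.00050778  0.16305617]
True 22.875 [-0.00092559  0.16299195] [0.42013666 1.49605105 0.86715096]
[-0.00096681  0.1629743 ] [-0.9266588  1.9404341  0.9745656] [ 0.18033509 -0.06918788 -0.02479447]
True 23.2917 [-0.00122732  0.16298927] [0.22002818 1.6347519  1.80920856]
[-0.00120302  0.1629533 ] [0.77523192 1.79657942 1.43265618] [ 0.2544127  -0.07052877  0.07290891]
24.825
```

View pics/scene7.png

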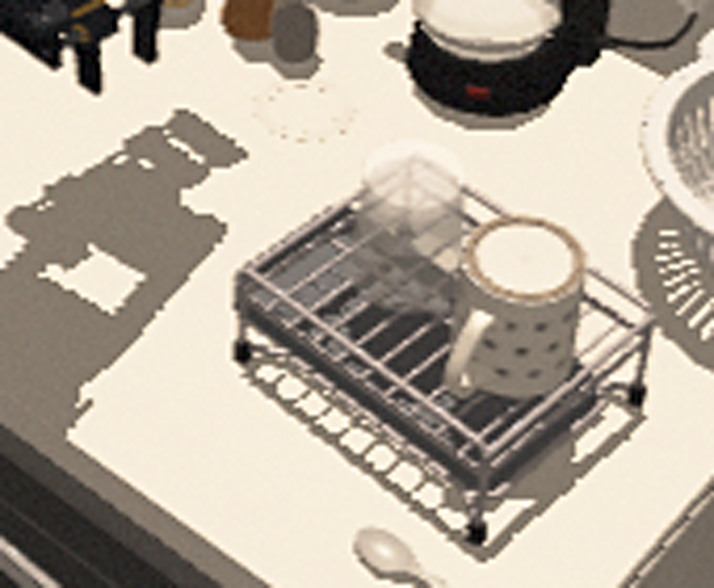

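View pics/top7.png

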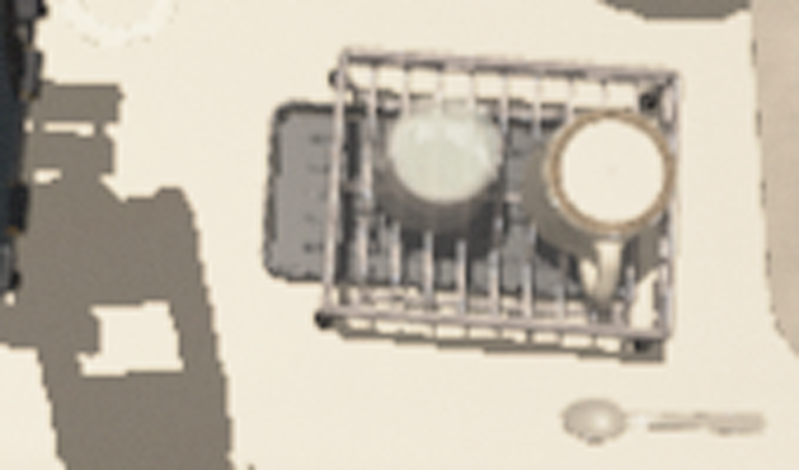

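The end hit the same y = 163 mm three times at rising force, which means a firm stop. I'll measure the visible handle end.

```bash
python3 - <<'E'
from h import *
c=vision.capture('top'); im=c['image'].max(2).astype(int)
bg=235
for th in (120,150,180):
  pts=[]
  for v in range(192,220):
    row=im[v,256:285]; j=np.argmax(row<th)
    if j>0: 
        a,b=row[j-1],row[j]; pts.append((256+j-1+(a-th)/(a-b),v))
  for z in (.028,0.0):
    P=np.array([d(p) for p in ray(c,pts,z)])*1000
    k=np.polyfit(P[4:-4,0],P[4:-4,1],1); print(th,z,'y median',np.median(P[4:-4,1]).round(1),'skew deg',np.degrees(np.arctan(k[0])).round(2))
# side edges of sticking-out part: columns 270..276
for u in range(269,278,2):
    col=im[180:235,u]; j=np.where(col<150)[0]; print(u,[d(p).round(4) for p in ray(c,[(u,180+j[0]-.5),(u,180+j[-1]+.5)],.028)])
# depth check scene/top feet unchanged
print([a.round(4) for a in drainer(c,vision.capture('scene'))][:8])
E
```

```text
120 0.028 y median 150.7 skew deg -10.07
120 0.0 y median 151.0 skew deg -10.07
150 0.028 y median 152.3 skew deg 0.0
150 0.0 y median 152.6 skew deg 0.0
180 0.028 y median 153.4 skew deg 0.04
180 0.0 y median 153.8 skew deg 0.04
269 [array([0.0559, 0.1486]), array([-0.0598,  0.1401])]
271 [array([0.0597, 0.1424]), array([-0.0624,  0.1336])]
273 [array([0.0602, 0.136 ]), array([-0.062 ,  0.1273])]
275 [array([0.0606, 0.1296]), array([-0.0615,  0.121 ])]
277 [array([0.0611, 0.1232]), array([-0.0893,  0.1127])]
[array([ 0.6091, -0.2876]), array([ 0.5787, -0.08  ]), array([ 0.5199, -0.0742]), array([ 0.5197, -0.1669]), array([ 0.5302, -0.1838]), array([ 0.5138, -0.1198]), array([ 0.5104, -0.1428]), array([ 0.5055, -0.21  ])]
```

The handle end sits at y of about 152-153.5 mm (153 nominal), skew about 0°, sides at +60/-62 mm, so the tray is home. The fingers are well clear, so I'm handing in.

```bash
python3 - <<'E'
from h import *
s=r.state(); print(s['time_s'],d(s['ee_pos']),s['ee_pos'],s['force'])
print(r.close_job())
E
```

```text
24.925 [-0.00043221  0.32874931] [0.56466496 0.15443548 0.09909221] [ 0.37500665 -0.15384776 -0.42752579]
the job is handed in; nothing more can be done
None
```

The tray is home: it lies between the drainer's two base wires with its inner end against the back wire. The job was handed in at 24.9 s of the 58 s allowed.

**What I did:** I straightened and centred the tray with two finger pushes on its long side nearest the robot. I then pushed it in from the handle end with both fingers, guarded by force.

**Last checks:**
- **Against the stop:** The fingers stopped at the same place three times at rising force (8, 10 and 14 N). After backing off, the handle end measured 152–153.5 mm from the drainer's origin, against 153 nominal.
- **Alignment:** The tray was within about 1 mm of the drainer's centre line and close to 0° askew.
- **Surroundings:** The drainer, cups and teaspoon looked undisturbed in the pictures. The fingers were clear of everything at hand-in.

**Checks that disagreed:**
- **Masks:** Arm shadow or the gripper spoiled several of the tray outline measurements. I re-measured with other thresholds or windows. One noisy threshold gave a 10° skew in the final check; the other two gave about 0°.
- **Finger position:** Working back from the fingers put the tray end at about 157 mm. I put the 4 mm gap down to not knowing the finger thickness, since the camera measurement and the firm stop agreed.
- **Inner end:** I did not see the inner end touching the wire directly.

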